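# Level the sprung work table and hold it there

### The arm

A 7-joint arm with a two-finger parallel gripper is mounted at the origin on a cart in front of the work surface, level with it; the furniture and walls round the work are solid. World frame = base frame: x ahead of the robot, y to its left, z up, the work surface at z = 0. Lengths are in m, angles in rad, forces in N, time in s.
With the tool pointing down it reaches from about 0.4 to 0.875 m from the base axis. Payload 4.4 kg.
Tool frame: the origin (TCP) lies midway between the tips of the shut fingers; the grasp point (between the pads) lies 19 mm behind it; z points along the fingers, y is the line along which they close (so a half turn about z gives the same grasp; the last joint's range is limited). The gripper opens to 85 mm and grips with 20 to 120 N. Pads are 22 mm wide; open, the fingers measure 114 mm over their backs; the gripper's body (76 mm by 85 mm) begins 54 mm behind the grasp point. The pads swing forward as they close: fully open they stand 13 mm farther back than shut.
Start: joints at [1.179, 0.628, 0.038, 1.517, -0.027, 0.996, -0.02], TCP at [0.208, -0.616, 0.231] pointing down, gripper open.
Joint ranges: [-3.06, 3.06], [-0.37, 2.12], [-1.25, 1.32], [0.18, 2.47], [-1.1, 4.24], [0.23, 1.98], [-2.94, 2.94]. Speed limits (rad/s): [2.57, 2.57, 3.14, 3.14, 3.14, 3.14, 3.14].

### API

Orientations are given as a unit quaternion [w, x, y, z].
In Python, from plant import * gives the robot as it stands.
- The arm moves only by the shell command python3 -m jog 'ROWS' [FORCE]. ROWS is JSON, a list of rows, each a list of 7 numbers: the opening, from 0 (shut) to 1 (fully open), then the shift along the world's x, y, z as a fraction of full scale, then the turn, a rotation vector about the world's x, y, z as a fraction of full scale. In form: [[jaw, dx, dy, dz, wx, wy, wz], ...]. A call has 1 to 10 rows; each row is the pose to reach, as a shift and turn from the pose commanded when the call began; what a row does not reach only later rows make up. Full scale, the value 1, is 0.4 m for a shift and pi/2 rad for a turn. A row lasts 1/10 s, in which the tool goes at most 50 mm and 8.59 degrees, less where a joint would pass 70% of its speed; a pose out of reach is approached as far as the arm can. A call with a number of a shift or a turn outside -1 to 1 is refused whole. A call with a gripper value outside its range is refused whole. The fingers move at their own pace and stop on an object; FORCE is the grip in N (left out, the last holds). Time passes only in rows, so rows that repeat a pose let the fingers close. It gives the time, the measured TCP pose, the force, the opening and the grip force at its end, in the units of the state.
- get_state(): the state, without advancing time (a new reading comes with each control period).
- camera(name): name is "side" or "top"; returns a dict with "frame" (384x512x3 uint8, red, green, blue), "mtx" (3x3 intrinsics, pixels), "R" (3x3) and "t" (3): a world point X has camera coordinates R X + t. Camera axes: x right, y down, z forward; pixel columns grow to the right and rows downward; lengths in m; the calibration is good to about 2 mm. A picture is of the moment at which its call begins. There is no depth.
- finish_job(): hands the job in; it is judged then, once.
The state is a dict: "clock": time; "q": joint angles; "qvel": joint speeds; "effort": joint torques, N m; "tool_pos": TCP position; "tcp_rot": TCP orientation; "force": force on the tool from outside, world axes, zero at the start; "wrist_torque": the same for the moment, N m; "width": finger opening in m; "grip_force": force on a finger pad.
Only numpy, scipy, OpenCV 4.12 (cv2) and the standard library are available. Lean on these libraries where they do the work, as an engineer would, in place of code of your own. Each camera call takes 0.05 s, during which the arm holds its last target. There are 200 camera calls.

### The job

The small levelling table on the bench is in its travel lock: pull the lock knob on its front out until it clicks over and stays out. Then grip the round levelling knob on top of the plate, press it firmly down so that the foot under it stands on its pad, turn it until the bubble of the spirit level sits midway between the two lines, and finish while still holding the knob firmly pressed down with the bubble centred. Leave the other things on the bench where they are.

Things in the scene. Friction and masses are not known exactly. Their poses are not given: they have to be found in the camera images.
- table_base: levelling table, fixed: grey base 200 x 180 x 10 mm under an aluminium plate (184 x 180 x 10 mm, top 62 mm above the bench when level) hinged along its far edge. Origin: centre of the underside; x from the front edge (lock knob, robot side) to the hinge, y left, z up. Lock knob at the front right, levelling knob on the plate's front left, spirit level on its right half.
- table_tilt (a joint): tilt of the plate, rad: 0 level, positive = front edge up, limits -0.05 and 0.05; hinge line at x = +85, z = 55 mm of the base. Springs lift the plate: lock out and nothing pressing, it stands at 0.05. In the lock it is held at about 0.03 (0.02 pressed) and cannot be levelled. Pressed down at the levelling knob (2 to 5 N) it sinks until the foot stands on the pad.
- lock_knob (a point): middle of the lock knob: black, round, 24 mm in diameter, 27 mm long, its axis level along the base's x, 13 mm clear of the base's front edge when home, 34 mm above the bench, 50 mm right of the base's centre line. Grip it from above across its sides (along the base's y).
- lock_pull (a joint): how far the lock knob is pulled out along the base's -x, m: 0 home, 0.025 fully out (stop). A sprung detent between about 0.007 and 0.018 must be overcome (6 to 12 N); on either side the knob stays where it is left (1 N of friction). At about 0.018 its pin leaves the plate, which then springs up.
- knob_top (a point): centre of the top face of the levelling knob: black, fluted, round, 32 mm in diameter, 26 mm tall, upright on a 14 mm steel stem on the plate, 155 mm in front of the hinge line, 50 mm left of the centre line. Its top is 50 mm above the plate's top when not pressed. Any grip direction across it will do.
- knob_press (a joint): how far the knob is pushed down on its stem against a spring, m: 0 free, 0.012 fully down (stop); 0.8 N per mm. Pressing sinks the plate until the foot stands on its pad; further pressing goes into this travel. A tight grip that does not lean with the plate resists its sinking: lean with it or press more. Let go, knob and plate rise again.
- foot_screw (a joint): angle of the levelling knob and screw, rad, positive clockwise seen from above; stays where it is left (0.06 N m). Starts between -1.6 and -0.7; with the foot on the pad the plate is level near 0. Clockwise lengthens the foot by 3 mm per rad, raising the pressed plate's front by about 0.019 rad (bubble: 12 mm) per rad. Limits -2.2 and 1.2.
- foot_tip (a point): underside of the levelling foot, a steel pin with a rubber end (20 mm in diameter) below the levelling knob, 155 mm in front of the hinge line; it stands on the base's pad when its height is 12 mm above the bench.
- vial_mid (a point): middle of the spirit level, between its two black lines (23 mm apart): a green strip 84 x 16 mm along the table's x in a black holder 104 x 28 x 10 mm fixed on the plate, its middle 75 mm in front of the hinge line, 55 mm right of the centre line, 15.5 mm above the hinge line. Its axes are the plate's.
- bubble (a point): centre of the white bubble (14 mm long, 8 mm wide) in the spirit level. It runs along the strip to the higher end: 0.6 mm per mrad of tilt, toward the front (-x) when the front edge is up; level when it is at vial_mid.
- driver: green screwdriver, 174 mm long, 29 mm thick, lying beside the table's right side; bystander, to be left alone. Origin: centre of its underside.
- tin: round tin, 61 mm in diameter, 24 mm high, standing beside the paper trimmer, left of the table; bystander, to be left alone. Origin: centre of its underside.

How it is judged:
By the outcome, as a careful person would: the job done as asked, in the order asked, and still so for the second after the job is handed in, while the arm keeps its last pose, push and grip.
It also fails if it takes over 48 s, if anything falls off the work surface, if the arm or the gripper's body presses on something with over 40 N, if the wrist force passes 120 N, or if a joint passes its speed limit or range.

## Working session

There is one attempt and no reset: what is moved stays moved. The work goes in short steps, Python scripts to look and compute and a shell command to move; the robot and the scene stay as the last step left them, time stands still between calls to the robot, and variables do not carry over. Pictures are saved under pics/ and viewed, at most 10 in all, crops included, and the job is handed in when it is done.

```bash
ls; mkdir -p pics; python3 - <<'E'
from plant import *
import cv2
for n in("top","side"):
    c=camera(n); cv2.imwrite(f"pics/{n}0.png",cv2.cvtColor(c["frame"],cv2.COLOR_RGB2BGR)); print(c["mtx"],c["R"],c["t"])
s=get_state(); print(s)
E
```

```text
pics
[[466.85529701   0.         256.5647154 ]
 [  0.         466.85529701 196.40108337]
 [  0.           0.           1.        ]] [[ 3.15338426e-03 -9.99770703e-01 -2.11801309e-02]
 [-9.94301529e-01 -8.77800303e-04 -1.06600652e-01]
 [ 1.06557617e-01  2.13955894e-02 -9.94076306e-01]] [-0.25154994  0.58058671  1.13095829]
[[431.34732429   0.         261.67029639]
 [  0.         431.34732429 190.74637376]
 [  0.           0.           1.        ]] [[ 0.99994988 -0.00986016  0.00173875]
 [-0.0047943  -0.62399965 -0.78140991]
 [ 0.0087898   0.78136241 -0.62401564]] [-0.57622572 -0.09312629  1.10922254]
{'clock': 0.1, 'q': array([ 1.17922567,  0.62928489,  0.03844823,  1.51826699, -0.02699243,
        0.99632296, -0.01995348]), 'qvel': array([ 0.00023513, -0.00204405,  0.00140062, -0.00194903, -0.00012024,
        0.00046537,  0.00093031]), 'effort': array([ 3.05818321e-03, -5.64530611e+01,  1.23068970e+00, -1.93973529e+01,
        1.13480946e-02,  5.45314790e-03, -2.39044402e-05]), 'tool_pos': array([ 0.20786717, -0.61526348,  0.23046119]), 'tcp_rot': array([-8.67980845e-04,  9.86759225e-01,  1.62189560e-01, -1.56885809e-04]), 'force': array([ 0.48360513, -0.67637401,  1.01621891]), 'wrist_torque': array([ 0.05106139, -0.02206399, -0.00742364]), 'grip_force': 0.0, 'width': 0.08534656869840188}
```

View pics/top0.png

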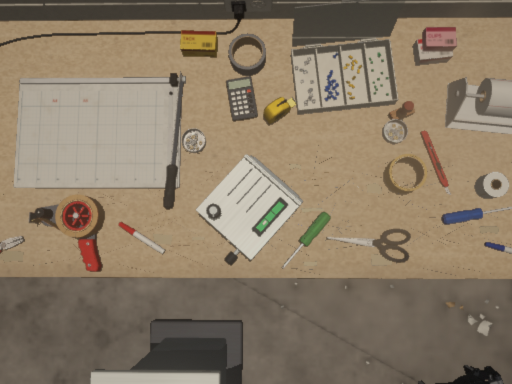

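View pics/side0.png

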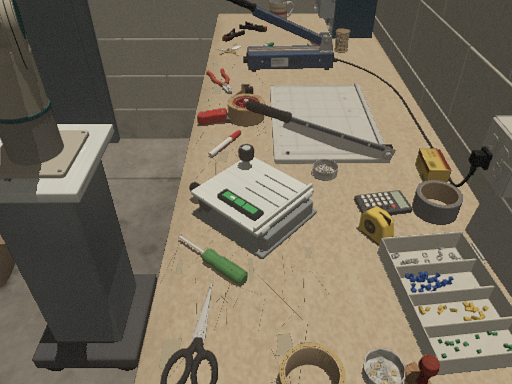

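The top view shows the table at yaw ≈ -45°: plate corners near (250,155), (301,203), (251,259), (197,210), levelling knob (214,212), lock knob (232,258), vial (270,217). In the side view the levelling knob is at (246,152), the lock knob at about (195,188) and the vial at (240,204).

```bash
cat > h.py <<'E'
import numpy as np, cv2
from plant import *
def ray(c,uv):
    d=c["R"].T@np.linalg.solve(c["mtx"],[uv[0],uv[1],1.]); return -c["R"].T@c["t"],d
def onz(c,uv,z):
    o,d=ray(c,uv); return o+d*(z-o[2])/d[2]
def proj(c,X):
    p=c["mtx"]@(c["R"]@np.asarray(X)+c["t"]); return p[:2]/p[2]
def tri(c1,u1,c2,u2):
    (a,d),(b,e)=ray(c1,u1),ray(c2,u2)
    s=np.linalg.lstsq(np.c_[d,-e],b-a,rcond=None)[0]; p,q=a+d*s[0],b+e*s[1]
    return (p+q)/2,np.linalg.norm(p-q)
def blob(mask,box):
    x0,y0,x1,y1=box; m=np.zeros(mask.shape,np.uint8); m[y0:y1,x0:x1]=mask[y0:y1,x0:x1]
    n,l,st,ce=cv2.connectedComponentsWithStats(m); i=1+np.argmax(st[1:,4]); return ce[i],st[i],l==i
E
python3 - <<'E'
from h import *
T,S=camera("top"),camera("side")
def dark(c,th=60): return (c["frame"].max(2)<th).astype(np.uint8)
def green(c):
    h=cv2.cvtColor(c["frame"],cv2.COLOR_RGB2HSV); return ((h[...,0]>40)&(h[...,0]<90)&(h[...,1]>100)&(h[...,2]>50)).astype(np.uint8)
bt={"knob":(200,198,228,226),"lock":(222,248,242,268)}
bs={"knob":(234,140,260,166),"lock":(184,178,206,200)}
for k in bt:
    a,sa,_=blob(dark(T),bt[k]); b,sb,_=blob(dark(S),bs[k]); print(k,a,sa,b,sb,tri(T,a,S,b))
for c,box in((T,(245,190,295,240)),(S,(210,180,270,225))):
    g=green(c); m=np.zeros_like(g);x0,y0,x1,y1=box;m[y0:y1,x0:x1]=g[y0:y1,x0:x1]
    r=cv2.minAreaRect(np.argwhere(m)[:,::-1].astype(np.float32)); print(r, onz(c,r[0],.07)); p=cv2.boxPoints(r); print([onz(c,q,.07).round(4) for q in p])
a=T["frame"][145:275,185:315]; b=S["frame"][135:265,175:325]
im=np.hstack([cv2.resize(a,(390,390),interpolation=cv2.INTER_CUBIC),cv2.resize(b,(405,351),interpolation=cv2.INTER_CUBIC)[:,:],]) if 0 else None
o=np.zeros((400,800,3),np.uint8);o[:390,:390]=cv2.resize(a,(390,390),interpolation=2);o[:351,392:797]=cv2.resize(b,(405,351),interpolation=2)
cv2.imwrite("pics/crop1.png",o[...,::-1])
E
```

```text
Traceback (most recent call last):
  File "h.py", line 15, in blob
    n,l,st,ce=cv2.connectedComponentsWithStats(m); i=1+np.argmax(st[1:,4]); return ce[i],st[i],l==i
                                                       ~~~~~~~~~^^^^^^^^^^
ValueError: attempt to get argmax of an empty sequence
```

```bash
cat > m.py <<'E'
from h import *
T,S=camera("top"),camera("side")
def dark(c,th=85): return (c["frame"].max(2)<th).astype(np.uint8)
def green(c):
    h=cv2.cvtColor(c["frame"],cv2.COLOR_RGB2HSV); return ((h[...,0]>40)&(h[...,0]<90)&(h[...,1]>100)&(h[...,2]>50)).astype(np.uint8)
o=np.zeros((400,800,3),np.uint8)
a=T["frame"][145:275,185:315]; b=S["frame"][135:265,175:325]
o[:390,:390]=cv2.resize(a,(390,390),interpolation=2);o[:351,392:797]=cv2.resize(b,(405,351),interpolation=2)
cv2.imwrite("pics/crop1.png",o[...,::-1])
print(T["frame"][[212,218,258],[214,214,232]],S["frame"][[152,188],[246,195]])
bt={"knob":(200,198,228,226),"lock":(222,248,242,268)}
bs={"knob":(234,140,260,166),"lock":(184,178,206,200)}
for k in bt:
    a,sa,_=blob(dark(T),bt[k]); b,sb,_=blob(dark(S),bs[k]); print(k,a,sa,b,sb,tri(T,a,S,b))
for c,box in((T,(245,190,295,240)),(S,(210,180,270,225))):
    g=green(c); m=np.zeros_like(g);x0,y0,x1,y1=box;m[y0:y1,x0:x1]=g[y0:y1,x0:x1]
    r=cv2.minAreaRect(np.argwhere(m)[:,::-1].astype(np.float32)); print(r, onz(c,r[0],.073)); p=cv2.boxPoints(r); print([onz(c,q,.073).round(4) for q in p])
E
python3 m.py
```

```text
[[182 179 168]
 [ 82  77  68]
 [ 65  59  53]] [[ 51  49  41]
 [192 189 174]]
knob [214.92727273 213.05454545] [207 205  14  14  55] [246.22346369 154.7150838 ] [239 145  15  21 179] (array([ 0.53781897, -0.15493088,  0.10017942]), np.float64(0.006874932280300897))
lock [230.52040816 258.14285714] [225 252  12  13  98] [193.11111111 185.66666667] [189 182  10   9  45] (array([ 0.42716719, -0.18849127,  0.04314798]), np.float64(0.0041004663755733264))
((269.6577453613281, 216.08848571777344), (5.961930751800537, 34.63410949707031), 41.82017135620117) [ 0.52931306 -0.28258674  0.073     ]
[array([ 0.5033, -0.25  ,  0.073 ]), array([ 0.5649, -0.3048,  0.073 ]), array([ 0.5554, -0.3153,  0.073 ]), array([ 0.494 , -0.2605,  0.073 ])]
((239.7247314453125, 201.64044189453125), (38.15991973876953, 6.4659857749938965), 32.0053825378418) [ 0.53011659 -0.27914087  0.073     ]
[array([ 0.4934, -0.2558,  0.073 ]), array([ 0.4993, -0.2381,  0.073 ]), array([ 0.5653, -0.3015,  0.073 ]), array([ 0.5588, -0.3174,  0.073 ])]
```

View pics/crop1.png

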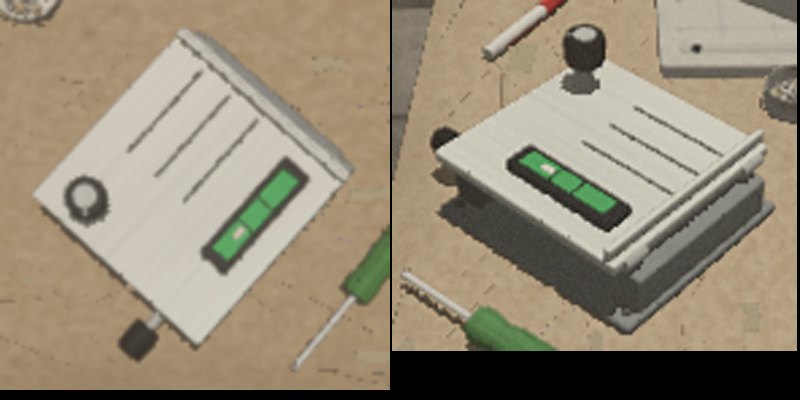

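The crop shows the knob's top face at about (214,211.7) top and (246.1,147.6) side. The bubble sits toward the front of the vial (front up), and the lock knob is clear of the base edge. Next I fit the table's x, y and yaw to these points.

```bash
cat > fit.py <<'E'
from h import *
from scipy.optimize import least_squares
T,S=camera("top"),camera("side")
P={"knob":(-.0683,.05,.1166),"vial":(.0098,-.055,.0728),"lock":(-.1265,-.05,.038)}
obs=[(T,"knob",(214,211.7)),(S,"knob",(246.1,147.6)),(T,"vial",(269.66,216.1)),(S,"vial",(239.7,201.6)),(T,"lock",(230.5,258.1))]
def W(p,l): c,s=np.cos(p[2]),np.sin(p[2]); return np.array([p[0]+c*l[0]-s*l[1],p[1]+s*l[0]+c*l[1],l[2]])
f=lambda p:np.concatenate([proj(c,W(p,P[k]))-u for c,k,u in obs])
r=least_squares(f,[.53,-.22,-.74]); print(r.x,np.degrees(r.x[2]),f(r.x).round(2))
for k in P: print(k,W(r.x,P[k]))
for c,k,u in obs: print(k,onz(c,u,P[k][2]))
for l in [(-.085+.001*0-.007+.000,.09,.066),(-.099,-.09,.066),(-.099,.09,.066)]: print(l,proj(T,W(r.x,l)))
np.save("pose.npy",r.x)
E
python3 fit.py
```

```text
[ 0.55798845 -0.23436735 -0.71645646] -41.04993112395582 [-1.34 -1.31 -0.9   0.09 -0.13  0.02 -0.46  1.15  0.54 -0.24]
knob [ 0.53931668 -0.15180673  0.1166    ]
vial [ 0.52925959 -0.28228074  0.0728    ]
lock [ 0.42975423 -0.18899959  0.038     ]
knob [ 0.53632179 -0.15491023  0.1166    ]
knob [ 0.54124413 -0.15147873  0.1166    ]
vial [ 0.52929864 -0.28259344  0.0728    ]
vial [ 0.53005101 -0.27877859  0.0728    ]
lock [ 0.42915971 -0.18768271  0.038     ]
(-0.09200000000000001, 0.09, 0.066) [196.13145698 208.49582438]
(-0.099, -0.09, 0.066) [250.46667928 260.57221338]
(-0.099, 0.09, 0.066) [194.18541508 210.68515985]
```

```bash
python3 -m jog '[[1,0.55,0.95,0,0,0,1],[1,0.55,0.95,0,0,0,1],[1,0.55,0.95,0,0,0,1],[1,0.55,0.95,0,0,0,1],[1,0.55,0.95,0,0,0,1],[1,0.55,0.95,0,0,0,1],[1,0.55,0.95,0,0,0,1],[1,0.55,0.95,0,0,0,1],[1,0.55,0.95,0,0,0,1],[1,0.55,0.95,0,0,0,1]]' 40
cat > st.py <<'E'
from h import *
from scipy.spatial.transform import Rotation as Ro
s=get_state(); w,x,y,z=s["tcp_rot"]; M=Ro.from_quat([x,y,z,w]).as_matrix()
print("t",round(s["clock"],2),"pos",s["tool_pos"].round(4),"yaxis",np.degrees(np.arctan2(M[1,1],M[0,1])).round(1),"z",M[:,2].round(3),"q",s["q"].round(2),"F",s["force"].round(1),"M",s["wrist_torque"].round(2),"w",round(s["width"],4),"g",round(s["grip_force"],1))
E
python3 st.py
```

```text
clock: 1.4
tool_pos: [0.4318, -0.2297, 0.2321]
tcp_rot: [0.001, 0.605, 0.796, 0.002]
force: [0.5, -0.8, 0.5]
width: 0.0855
grip_force: 0.0
t 1.4 pos [ 0.4318 -0.2297  0.2321] yaxis 15.5 z [ 0.004  0.002 -1.   ] q [ 0.73  0.42 -0.42  1.95  0.23  0.81  0.47] F [ 0.5 -0.8  0.5] M [ 0.03 -0.03 -0.01] w 0.0855 g 0.0
```

```bash
python3 -m jog '[[1,-0.006,0.103,-0.1,0,0,0.37],[1,-0.006,0.103,-0.2,0,0,0.37],[1,-0.006,0.103,-0.3,0,0,0.37],[1,-0.006,0.103,-0.36,0,0,0.37],[1,-0.006,0.103,-0.40,0,0,0.37],[1,-0.006,0.103,-0.40,0,0,0.37]]'
python3 st.py; python3 - <<'E'
from h import *
o=np.zeros((400,800,3),np.uint8)
T,S=camera("top"),camera("side")
a=T["frame"][185:285,180:280]; b=S["frame"][120:250,150:280]
o[:400,:400]=cv2.resize(a,(400,400),interpolation=2);o[:390,402:792]=cv2.resize(b,(390,390),interpolation=2)
cv2.imwrite("pics/c2.png",o[...,::-1])
E
```

```text
clock: 2.0
tool_pos: [0.4244, -0.1942, 0.0696]
tcp_rot: [-0.002, 0.359, 0.933, -0.0]
force: [0.9, -0.9, -0.2]
width: 0.0857
grip_force: 0.0
t 2.0 pos [ 0.4244 -0.1942  0.0696] yaxis 47.9 z [-0.004  0.001 -1.   ] q [ 0.62  0.68 -0.37  2.14  0.58  0.42  0.62] F [ 0.9 -0.9 -0.2] M [ 0.04  0.04 -0.02] w 0.0857 g 0.0
```

View pics/c2.png

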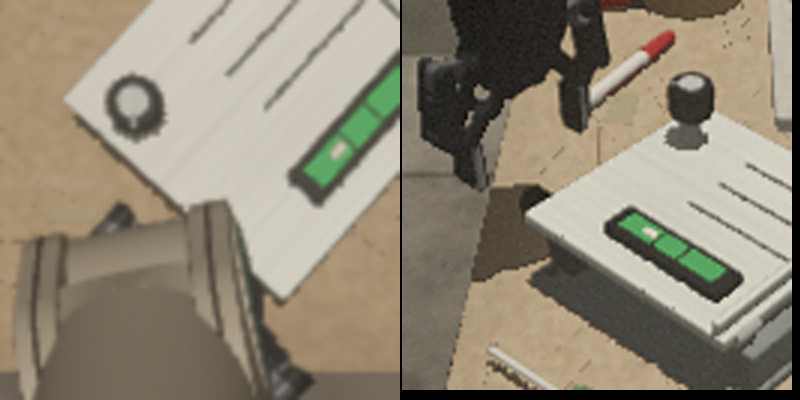

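The gripper straddles the lock knob; its fingers are at about (208,240) and (252,281) in the top view, so their midpoint (230,260) matches the lock knob. I'll descend and close.

```bash
python3 -m jog '[[1,0,0,-0.06,0,0,0],[1,0,0,-0.12,0,0,0],[1,0,0,-0.138,0,0,0],[1,0,0,-0.138,0,0,0],[1,0,0,-0.138,0,0,0]]'
python3 st.py
```

```text
clock: 2.6
tool_pos: [0.4264, -0.1948, 0.0172]
tcp_rot: [0.001, 0.359, 0.933, 0.0]
force: [1.3, 0.6, 0.3]
width: 0.0854
grip_force: 0.0
t 2.6 pos [ 0.4264 -0.1948  0.0172] yaxis 47.9 z [ 0.002 -0.001 -1.   ] q [ 0.54  0.77 -0.25  2.16  0.68  0.28  0.54] F [1.3 0.6 0.3] M [0.02 0.04 0.04] w 0.0854 g 0.0
```

```bash
python3 -m jog '[[1,0.008,0.016,0,0,0,0.01],[1,0.008,0.016,0,0,0,0.01],[0,0.008,0.016,0,0,0,0.01],[0,0.008,0.016,0,0,0,0.01],[0,0.008,0.016,0,0,0,0.01],[0,0.008,0.016,0,0,0,0.01],[0,0.008,0.016,0,0,0,0.01],[0,0.008,0.016,0,0,0,0.01]]' 50
python3 st.py
```

```text
clock: 3.4
tool_pos: [0.4299, -0.1875, 0.0164]
tcp_rot: [0.001, 0.352, 0.936, 0.001]
force: [1.6, 2.2, 3.8]
width: 0.0222
grip_force: 48.8
t 3.4 pos [ 0.4299 -0.1875  0.0164] yaxis 48.8 z [ 0.002  0.001 -1.   ] q [ 0.53  0.77 -0.25  2.16  0.68  0.28  0.54] F [1.6 2.2 3.8] M [ 0.62 -0.33 -0.12] w 0.0222 g 48.8
```

```bash
python3 -m jog '[[0,-0.013,0.011,0,0,0,0],[0,-0.026,0.023,0,0,0,0],[0,-0.04,0.035,0,0,0,0],[0,-0.05,0.044,0,0,0,0],[0,-0.053,0.046,0,0,0,0],[0,-0.053,0.046,0,0,0,0]]' 60
python3 st.py
```

```text
clock: 4.0
tool_pos: [0.4112, -0.1708, 0.0165]
tcp_rot: [0.003, 0.352, 0.936, 0.001]
force: [7.8, -3.0, -0.9]
width: 0.022
grip_force: 59.4
t 4.0 pos [ 0.4112 -0.1708  0.0165] yaxis 48.8 z [ 0.006 -0.001 -1.   ] q [ 0.51  0.76 -0.26  2.23  0.84  0.24  0.35] F [ 7.8 -3.  -0.9] M [-0.44 -1.47 -0.16] w 0.022 g 59.4
```

```bash
python3 -m jog '[[1,-0.05,0.044,0,0,0,0],[1,0,0,0,0,0,0],[1,0,0,0,0,0,0],[1,0,0,0,0,0,0],[1,0,0,0.12,0,0,0],[1,0,0,0.24,0,0,0],[1,0,0,0.35,0,0,0],[1,0,0,0.42,0,0,0],[1,0,0,0.42,0,0,0]]'
```

```text
clock: 4.9
tool_pos: [0.409, -0.1702, 0.1868]
tcp_rot: [0.003, 0.352, 0.936, -0.001]
force: [0.4, 0.0, -0.8]
width: 0.0856
grip_force: 0.0
```

```bash
python3 st.py; cat > look.py <<'E'
import sys
from h import *
o=np.zeros((400,800,3),np.uint8)
T,S=camera("top"),camera("side")
a=T["frame"][185:285,180:280+0]; b=S["frame"][120:250,150:280]
o[:400,:400]=cv2.resize(a,(400,400),interpolation=2);o[:390,402:792]=cv2.resize(b,(390,390),interpolation=2)
cv2.imwrite(sys.argv[1],o[...,::-1])
E
cat > bub.py <<'E'
from h import *
def vial():
    out={}
    for n,box in(("top",(240,185,300,245)),("side",(205,175,275,230))):
        c=camera(n); f=c["frame"]; h=cv2.cvtColor(f,cv2.COLOR_RGB2HSV)
        g=((h[...,0]>40)&(h[...,0]<90)&(h[...,1]>100)&(h[...,2]>50)).astype(np.uint8)
        x0,y0,x1,y1=box; m=np.zeros_like(g); m[y0:y1,x0:x1]=g[y0:y1,x0:x1]
        if m.sum()<40: out[n]=None; continue
        # keep blobs near the median
        p=np.argwhere(m)[:,::-1].astype(np.float32)
        r=cv2.minAreaRect(p); hull=cv2.convexHull(p).astype(np.int32)
        k=np.zeros_like(g); cv2.fillConvexPoly(k,hull,1)
        w=np.clip(f.min(2).astype(float)-110,0,None)*k     # whiteness weights inside strip
        ys,xs=np.nonzero(w>0); ww=w[ys,xs]; b=np.array([xs@ww,ys@ww])/max(ww.sum(),1e-9)
        X=np.load("pose.npy"); ax=np.array([np.cos(X[2]),np.sin(X[2]),0])
        B=onz(c,b,.072); C=onz(c,r[0],.072); q=cv2.boxPoints(r)
        ends=[(onz(c,e,.072)-C)@ax*1e3 for e in q]
        out[n]=(round(float((B-C)@ax*1e3),2),round(float(max(ends)-min(ends)),1),len(xs),r[0],tuple(b.round(1)))
    return out
if __name__=="__main__": print(vial())
E
python3 bub.py; python3 look.py pics/c3.png
```

```text
t 4.9 pos [ 0.409  -0.1702  0.1868] yaxis 48.8 z [ 0.005 -0.003 -1.   ] q [ 0.9   0.51 -0.8   2.11  0.55  0.74  0.59] F [ 0.4  0.  -0.8] M [ 0.03  0.01 -0.05] w 0.0856 g 0.0
{'top': (-30.37, 81.6, 16, (269.8392333984375, 215.85617065429688), (np.float64(261.3), np.float64(225.4))), 'side': (-33.01, 96.5, 18, (240.05711364746094, 201.41213989257812), (np.float64(228.8), np.float64(194.0)))}
```

View pics/c3.png

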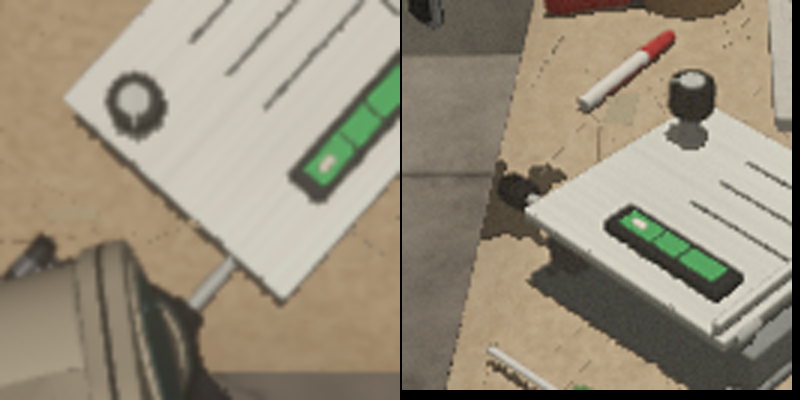

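The lock is out: its knob moved 25 mm, its rod is exposed, and the bubble went to -30 mm (tilt 0.05). The levelling knob's top centre is now about (213.8,210.2) in the top view and (247.3,146.3) in the side view.

```bash
python3 - <<'E'
from h import *
T,S=camera("top"),camera("side")
def dk(c,box,th):
    m=(c["frame"].max(2)<th).astype(np.uint8); x0,y0,x1,y1=box; k=np.zeros_like(m);k[y0:y1,x0:x1]=m[y0:y1,x0:x1]
    cn=max(cv2.findContours(k,0,2)[0],key=cv2.contourArea); return cv2.minEnclosingCircle(cn)
a=dk(T,(200,196,230,226),110); print(a, onz(T,a[0],.107),onz(T,(213.8,210.2),.1198),onz(S,(247.3,146.3),.1198),tri(T,(213.8,210.2),S,(247.3,146.3)))
X=np.load("pose.npy"); c,s=np.cos(X[2]),np.sin(X[2]); l=(-.0673,.05); print(X[0]+c*l[0]-s*l[1],X[1]+s*l[0]+c*l[1])
for k in ((T,(269.84,215.86)),(S,(240.06,201.41))): print(onz(k[0],k[1],.0745))
E
```

```text
((213.875, 210.625), 7.675140857696533) [ 0.53952135 -0.15350374  0.107     ] [ 0.53951693 -0.15476992  0.1198    ] [ 0.54386991 -0.15135941  0.1198    ] (array([ 0.54167463, -0.15476682,  0.12166717]), np.float64(0.004606494544325553))
0.5400708172670198 -0.15246345073836542
[ 0.52975925 -0.28300874  0.0745    ]
[ 0.53085322 -0.28022657  0.0745    ]
```

```bash
python3 -m jog '[[1,0.11,0.015,0,0.021,0.024,0],[1,0.22,0.03,0,0.021,0.024,0],[1,0.3275,0.0455,0,0.021,0.024,0],[1,0.3275,0.0455,0,0.021,0.024,0],[1,0.3275,0.0455,-0.06,0.021,0.024,0],[1,0.3275,0.0455,-0.12,0.021,0.024,0],[1,0.3275,0.0455,-0.12,0.021,0.024,0]]'; python3 st.py
```

```text
clock: 5.9
tool_pos: [0.5352, -0.1513, 0.1323]
tcp_rot: [-0.028, 0.351, 0.936, 0.008]
force: [-0.6, -0.3, -1.2]
width: 0.0853
grip_force: 0.0
t 5.9 pos [ 0.5352 -0.1513  0.1323] yaxis 48.9 z [-0.046  0.034 -0.998] q [ 0.69  0.75 -0.73  1.81  0.59  0.87  0.53] F [-0.6 -0.3 -1.2] M [-0.06 -0.03  0.04] w 0.0853 g 0.0
```

```bash
python3 -m jog '[[1,0.012,-0.002,-0.05,0,0,0],[1,0.012,-0.002,-0.1,0,0,0],[1,0.012,-0.002,-0.103,0,0,0],[1,0.012,-0.002,-0.103,0,0,0],[0,0.012,-0.002,-0.103,0,0,0],[0,0.012,-0.002,-0.103,0,0,0],[0,0.012,-0.002,-0.103,0,0,0],[0,0.012,-0.002,-0.103,0,0,0],[0,0.012,-0.002,-0.103,0,0,0]]' 40; python3 st.py;python3 bub.py; python3 look.py pics/c4.png
```

```text
clock: 6.8
tool_pos: [0.5428, -0.1535, 0.095]
tcp_rot: [-0.024, 0.352, 0.936, 0.008]
force: [-1.5, -3.0, 0.8]
width: 0.0304
grip_force: 40.8
t 6.8 pos [ 0.5428 -0.1535  0.095 ] yaxis 48.8 z [-0.039  0.031 -0.999] q [ 0.66  0.8  -0.69  1.82  0.65  0.8   0.49] F [-1.5 -3.   0.8] M [-0.5   0.25  0.08] w 0.0304 g 40.8
{'top': (-29.97, 81.6, 18, (269.8343200683594, 215.8508758544922), (np.float64(261.4), np.float64(225.2))), 'side': (-33.03, 96.4, 18, (240.02056884765625, 201.46763610839844), (np.float64(228.8), np.float64(194.1)))}
```

View pics/c4.png

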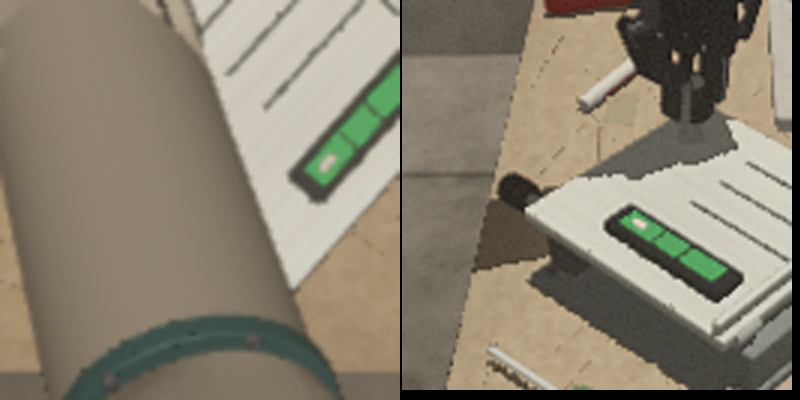

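The knob is gripped and the vial is visible in both views. Now I press down while straightening the lean.

```bash
python3 -m jog '[[0,-0.001,0.001,-0.012,-0.006,-0.007,0],[0,-0.002,0.002,-0.024,-0.012,-0.014,0],[0,-0.004,0.003,-0.036,-0.018,-0.021,0],[0,-0.004,0.004,-0.048,-0.023,-0.027,0],[0,-0.004,0.004,-0.048,-0.023,-0.027,0],[0,-0.004,0.004,-0.048,-0.023,-0.027,0],[0,-0.004,0.004,-0.048,-0.023,-0.027,0]]' 60; python3 st.py;python3 bub.py
```

```text
clock: 7.7
tool_pos: [0.5412, -0.152, 0.0762]
tcp_rot: [0.003, 0.352, 0.936, -0.002]
force: [-4.6, -4.6, 7.8]
width: 0.0299
grip_force: 61.0
t 7.7 pos [ 0.5412 -0.152   0.0762] yaxis 48.8 z [ 0.004 -0.006 -1.   ] q [ 0.61  0.8  -0.63  1.89  0.73  0.69  0.4 ] F [-4.6 -4.6  7.8] M [-0.95  0.8   0.05] w 0.0299 g 61.0
{'top': (10.44, 81.6, 17, (269.3219909667969, 216.40176391601562), (np.float64(272.3), np.float64(213.2))), 'side': (9.12, 93.5, 19, (239.50003051757812, 203.00001525878906), (np.float64(243.2), np.float64(204.8)))}
```

```bash
python3 -m jog '[[0,0,0,0,0,0,-0.09],[0,0,0,0,0,0,-0.18],[0,0,0,0,0,0,-0.27],[0,0,0,0,0,0,-0.36],[0,0,0,0.002,0,0,-0.42],[0,0,0,0.003,0,0,-0.42],[0,0,0,0.003,0,0,-0.42]]'; python3 st.py;python3 bub.py
```

```text
clock: 8.5
tool_pos: [0.5401, -0.1531, 0.0774]
tcp_rot: [0.002, 0.637, 0.771, -0.004]
force: [-6.1, -6.1, 8.3]
width: 0.0303
grip_force: 61.3
t 8.5 pos [ 0.5401 -0.1531  0.0774] yaxis 10.9 z [-0.001 -0.009 -1.   ] q [ 0.51  0.76 -0.45  1.89  0.56  0.63 -0.11] F [-6.1 -6.1  8.3] M [-1.33  1.09 -0.02] w 0.0303 g 61.3
{'top': (3.25, 81.8, 16, (269.3511962890625, 216.3686981201172), (np.float64(270.3), np.float64(215.4))), 'side': (1.33, 92.1, 18, (239.59231567382812, 202.8384552001953), (np.float64(240.3), np.float64(202.9)))}
```

```bash
cat > prof.py <<'E'
from h import *
from bub import vial
X=np.load("pose.npy"); ax=np.array([np.cos(X[2]),np.sin(X[2]),0]); ay=np.array([-ax[1],ax[0],0])
v=vial(); s=np.arange(-46,46.1,.5)
for n in("top","side"):
    c=camera(n); C=onz(c,v[n][3],.0705); f=c["frame"].astype(np.float32)
    A=[]
    for o in(-2,-1,0,1,2):
        uv=np.array([proj(c,C+ax*t/1e3+ay*o/1e3) for t in s],np.float32)
        A.append(cv2.remap(f,uv[:,0][None],uv[:,1][None],1)[0])
    A=np.mean(A,0); G,Rr=A[:,1],A[:,0]
    w=np.clip(Rr-(Rr[np.abs(s)<38].min()+np.percentile(Rr[np.abs(s)<38],50))/2-25,0,None)*(np.abs(s)<38); b=(w@s)/w.sum()
    def ext(lo,hi): # darkness centroid
        k=(s>lo)&(s<hi); d=np.clip(G[k].max()-G[k]-15,0,None); return (d@s[k])/d.sum()
    l,r=ext(-18,-8),ext(8,18)
    e=[np.interp(100,G[s<-30],s[s<-30]),-np.interp(100,G[s>30][::-1],-s[s>30][::-1])]
    print(n,"bubble",b.round(2),"lines",l.round(2),r.round(2),"gap",round(r-l,1),"off lines",(b-(l+r)/2).round(2),"ends",np.round(e,1),"G",G[::6].astype(int),"R",Rr[::6].astype(int))
E
python3 prof.py
```

```text
top bubble 3.13 lines -11.1 11.58 gap 22.7 off lines 2.89 ends [-42.5  43.5] G [ 72  90 157 167 167 167 167 167 167 167 167 153 145 165 162 176 185 184
 171 135 156 167 168 168 168 168 168 168 168 155  90] R [ 75  75  88  91  92  91  91  91  91  91  92  89  88  92 106 168 186 183
 154  97  91  92  92  93  92  93  93  93  93  89  77]
side bubble 1.05 lines -13.62 9.49 gap 23.1 off lines 3.12 ends [-44.   41.3] G [ 50 138 166 165 164 163 165 164 165 166 149 118 161 164 189 202 202 200
 143 146 164 164 164 164 164 164 164 165 169 110  53] R [ 54  78  87  86  87  86  87  87  87  88  81  70  87  86 177 210 204 200
 110  80  87  88  88  87  87  88  88  88  90  67  57]
```

```bash
python3 -m jog '[[0,0,0,-0.002,0,0,-0.08],[0,0,0,-0.003,0,0,-0.16],[0,0,0,-0.004,0,0,-0.16],[0,0,0,-0.004,0,0,-0.16],[0,0,0,-0.004,0,0,-0.16]]'; python3 st.py;python3 prof.py
```

```text
clock: 9.3
tool_pos: [0.5396, -0.1532, 0.0765]
tcp_rot: [0.002, 0.728, 0.685, -0.005]
force: [-9.3, -6.6, 16.4]
width: 0.0299
grip_force: 62.1
t 9.3 pos [ 0.5396 -0.1532  0.0765] yaxis -3.5 z [-0.003 -0.01  -1.   ] q [ 0.47  0.75 -0.38  1.89  0.49  0.6  -0.29] F [-9.3 -6.6 16.4] M [-1.28  1.76 -0.  ] w 0.0299 g 62.1
top bubble 2.42 lines -11.12 11.22 gap 22.3 off lines 2.37 ends [-42.5  43.4] G [ 73  90 157 168 168 168 168 168 168 168 168 153 146 165 168 181 185 183
 162 132 157 168 168 169 169 169 169 169 168 154  90] R [ 76  75  89  92  92  92  92  92  92  93  92  90  88  93 122 176 187 182
 139  91  91  93  93  93  93  93  93  93  93  89  78]
side bubble 0.13 lines -13.48 9.43 gap 22.9 off lines 2.15 ends [-44.1  41.3] G [ 48 144 167 166 164 165 164 164 164 166 155 124 160 168 195 200 199 188
 123 143 165 165 164 164 164 165 165 165 169 107  56] R [ 53  81  88  88  87  88  87  87  86  88  85  74  83 105 189 201 197 171
  89  78  87  87  87  87  86  87  88  87  89  66  58]
```

```bash
python3 -m jog '[[0,0,0,0.003,0,0,-0.06],[0,0,0,0.004,0,0,-0.06],[0,0,0,0.004,0,0,-0.06],[0,0,0,0.004,0,0,-0.06]]'; python3 st.py;python3 prof.py|cut -c1-100
```

```text
clock: 9.9
tool_pos: [0.5394, -0.1533, 0.0773]
tcp_rot: [0.002, 0.76, 0.65, -0.005]
force: [-7.0, -6.8, 9.3]
width: 0.0304
grip_force: 61.3
t 9.9 pos [ 0.5394 -0.1533  0.0773] yaxis -8.9 z [-0.004 -0.009 -1.   ] q [ 0.45  0.74 -0.36  1.89  0.46  0.6  -0.36] F [-7.  -6.8  9.3] M [-1.3   1.44 -0.06] w 0.0304 g 61.3
top bubble -0.33 lines -10.75 11.2 gap 21.9 off lines -0.56 ends [-42.5  43.5] G [ 73  90 157 168 16
 160 127 155 168 169 169 169 169 169 169 169 155  91] R [ 76  76  89  92  92  92  93  93  93  93  92
  96  82  90  93  93  93  93  93  93  93  93  90  78]
side bubble -1.29 lines -12.33 10.35 gap 22.7 off lines -0.3 ends [-42.8  42.8] G [ 50  94 161 166 1
 146 116 160 165 164 164 165 164 166 165 166 151  70] R [ 56  66  84  89  88  87  87  87  88  88  87
  81  71  85  87  88  87  89  88  89  89  88  82  59]
```

```bash
python3 -m jog '[[0,-0.003,-0.004,0,0,0,0.02],[0,-0.003,-0.004,0,0,0,0.02],[0,-0.003,-0.004,0,0,0,0.02],[0,-0.003,-0.004,0,0,0,0.02]]'; python3 st.py;python3 prof.py|cut -c1-100
```

```text
clock: 10.5
tool_pos: [0.5393, -0.1534, 0.0774]
tcp_rot: [0.002, 0.749, 0.662, -0.003]
force: [-5.8, -4.3, 9.1]
width: 0.0299
grip_force: 61.3
t 10.5 pos [ 0.5393 -0.1534  0.0774] yaxis -7.0 z [-0.002 -0.007 -1.   ] q [ 0.46  0.74 -0.37  1.89  0.47  0.6  -0.34] F [-5.8 -4.3  9.1] M [-0.75  1.07  0.1 ] w 0.0299 g 61.3
top bubble -0.09 lines -10.78 11.29 gap 22.1 off lines -0.35 ends [-42.5  43.5] G [ 72  90 157 168 1
 161 122 154 167 168 169 169 169 169 169 168 155  91] R [ 76  76  89  92  92  92  92  92  93  93  92
 100  80  89  93  93  93  93  93  93  93  93  90  78]
side bubble -1.98 lines -13.14 9.65 gap 22.8 off lines -0.24 ends [-43.9  41.7] G [ 54 128 165 165 1
 126 136 164 165 163 164 164 165 164 165 168 122  58] R [ 56  77  87  87  88  89  88  87  85  88  86
  73  77  87  87  86  86  89  90  87  88  88  73  59]
```

```bash
python3 -m jog '[[0,0,0,0,0,0,0.012],[0,0,0,0,0,0,0.012],[0,0,0,0,0,0,0.012],[0,0,0,0,0,0,0.012],[0,0,0,0,0,0,0.012]]'; python3 st.py;python3 prof.py|cut -c1-90; python3 look.py pics/c5.png
```

```text
clock: 11.2
tool_pos: [0.5394, -0.1533, 0.0774]
tcp_rot: [0.002, 0.743, 0.669, -0.003]
force: [-4.1, -4.4, 8.8]
width: 0.0301
grip_force: 61.3
t 11.2 pos [ 0.5394 -0.1533  0.0774] yaxis -6.0 z [-0.002 -0.007 -1.   ] q [ 0.46  0.74 -0.38  1.89  0.47  0.6  -0.32] F [-4.1 -4.4  8.8] M [-0.79  1.06 -0.  ] w 0.0301 g 61.3
top bubble 0.21 lines -10.8 11.29 gap 22.1 off lines -0.04 ends [-42.5  43.5] G [ 73  90 1
 162 122 154 168 169 169 169 169 169 169 169 154  90] R [ 76  76  89  91  91  92  92  93  
 105  81  89  93  93  93  93  93  93  93  93  90  78]
side bubble -1.72 lines -13.09 9.68 gap 22.8 off lines -0.01 ends [-43.7  41.9] G [ 55 120
 127 134 163 164 164 163 165 166 165 166 168 126  63] R [ 56  73  86  89  87  88  87  87  
  74  77  87  86  88  88  87  89  89  89  89  74  63]
```

View pics/c5.png

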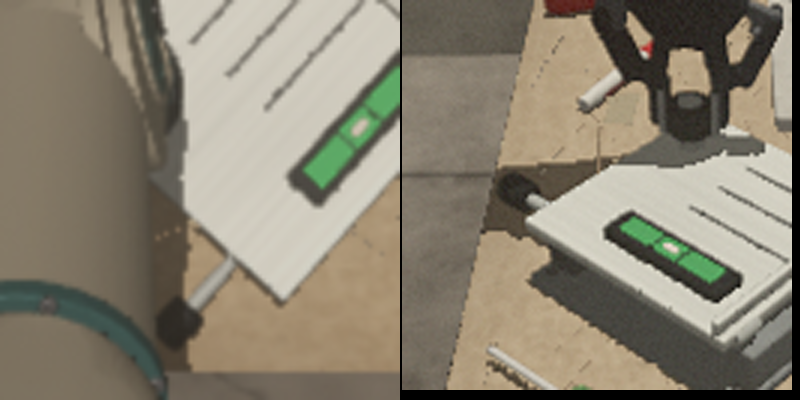

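The bubble, at about (270,217) top and (239.7,202) side, sits between the lines in both views. The lock knob is still out at about (225,266) top, and the levelling knob is held pressed.

```bash
python3 -c "
from plant import *
print(finish_job())"
```

```text
the job is handed in; nothing more can be done
None
```

I pulled the lock knob out until it clicked over and handed the job in still holding the levelling knob down at about 9 N, with the bubble within about 0.1 mm of centre in both views; I moved nothing else, and the clock stood at about 11 s.

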